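Set and lock the fence of a tile-cutting gauge

TASK

Set the tile-cutting gauge for the next batch: crank its handwheel until the fence's pointer stands on the red marker clip (not the blue one). Then tighten the black lock knob on the fence clockwise until the green tab pops fully out, and stop there without overtightening. Let go of everything, leave the pointer on the red clip, and do not disturb the cup, the jar or the brush.

Things in the scene. Friction and masses are not known exactly. Their poses are not given: they have to be found in the camera images.
- gauge: The tile-cutting gauge, fixed to the bench: grey base plate 220 (x) by 420 (y) by 16 mm high. Origin: centre of its underside, on the bench. x points to the scale side (away from the robot, but for a yaw of up to 0.3 rad), y along the slide from the handwheel end to the far end, z up. A blue gearbox (76 by 76 mm, top 66 mm above the bench) carries the handwheel at the -y end.
- wheel_axis (a point): A fixed point on the vertical axis of the handwheel, at mid-height of its rim, 80 mm above the bench. Black three-spoked wheel, rim circle of 55 mm radius, rim bar 12 mm thick, hub top 90 mm above the bench.
- handwheel (a joint): Turn of the handwheel in rad, growing clockwise seen from above. Clockwise drives the fence along the gauge's +y (away from the handwheel), anticlockwise along -y: 20 mm a full turn, several turns within the fence's travel. It turns against a steady friction of about 0.12 N m (2 to 3 N at the grip) and stays where it is left.
- crank_grip (a point): Centre of the red upright crank grip that stands on the handwheel's rim, 55 mm from the wheel's axis: a cylinder 22 mm in diameter and 42 mm tall, from 88 to 130 mm above the bench (this point is at 109 mm). It spins freely on its own vertical pin, so a gripper that holds it need not turn as it goes round.
- pointer (a point): Tip of the fence's thin black pointer (3 mm wide), just above the white scale (lines every 10 mm) on the gauge's +x side, at the middle of the carriage's length. The fence is an aluminium carriage 70 (x) by 60 (y) mm, top 68 mm above the bench, with a plate 45 mm high reaching from it towards the robot; it slides 54 mm either way from mid-travel.
- red_mark (a point): Centre of the top of the red marker clip, 20 by 6 mm (6 mm along the slide), on the scale to one side or the other of the pointer; axes parallel to the gauge's, fixed. The pointer stands on it when it and this point agree along the gauge's y within half the clip's width (3 mm).
- blue_mark (a point): Centre of the top of the blue marker clip, the same shape, on the other side: not the one to use.
- lock_grip (a point): Centre of the gripping height of the lock knob, on its vertical axis, over the middle of the fence's carriage and moving with it: a black fluted cylinder 38 mm in diameter and 32 mm tall, from 76 to 108 mm above the bench (this point at 92 mm), with a white line on top. It does not rise or sink as it turns.
- lock_knob (a joint): Turn of the lock knob in rad, growing clockwise seen from above (tighter). It starts slack, between 0 and 1.2; the screw ends at 5. It takes more than one grasp, turns against 0.2 N m plus 0.04 N m a rad as the springs under it are pressed, and stays where it is left. Where the tab pops is not given: watch the tab, and turn no more than 1 rad past it.
- tab (a joint): How far the sprung green tab stands out (m) from the carriage's +x (scale-side) face, over the scale and 16 mm to the +y side of the pointer: 0 held in, 0.012 popped out. A flat tab 20 mm wide and 8 mm thick, 58 mm above the bench; it jumps out all at once when the lock has its set force.
- cup: Terracotta cup, 76 mm in diameter at the rim and 85 mm tall, standing loose on the bench beyond the handwheel end. Origin: centre of its foot. To be left alone.
- glaze_jar: White glaze jar with a blue cap, 70 mm in diameter, 95 mm tall, standing loose beyond the other end. Origin: centre of its foot. To be left alone.
- brush: Brush lying loose on the bench beyond the handwheel end, beside the cup. To be left alone.

How it is judged:
On the way, in this order (a step that is already met when the one before it is completed fails the run):
1. the pointer stands on the red clip (y of pointer in the frame of red_mark between -0.003 and 0.003 m), for 0.2 s.
2. the green tab has popped out, with the pointer still on the red clip (all of step 1 and value of joint tab above 0.009 m), for 0.2 s.
At the end, for the whole second after the job is handed in: The pointer is within 3 mm of the red clip's centre along the slide, the green tab stands out more than 9 mm, and the lock knob is not overtightened (all of step 2 and value of joint lock_knob below 4.1 rad); the robot touches nothing.
It fails at once if the lock knob is overtightened (more than about 1 rad past the point where the tab pops) (value of joint lock_knob above 4.1 rad).
It fails at once if the cup, the jar or the brush is pushed more than 30 mm from its place (distance of any of cup, glaze_jar, brush from where it was at the start of the episode above 0.03 m).
It fails at once if the cup or the jar is knocked over (angle between any of cup, glaze_jar's own z axis and vertical above 0.5 rad).
It also fails if it takes over 72 s, if anything falls off the work surface, if the arm or the gripper's body presses on something with over 40 N, if the wrist force passes 120 N, or if a joint passes its speed limit or range.

ROBOT

A 7-joint arm with a two-finger parallel gripper is mounted at the origin on the work surface. World frame = base frame: x ahead of the robot, y to its left, z up, the work surface at z = 0. Lengths are in m, angles in rad, forces in N, time in s.
With the tool pointing down it reaches from about 0.425 to 0.875 m from the base axis. Payload 4.7 kg.
Tool frame: the origin (TCP) lies midway between the tips of the shut fingers; the grasp point (between the pads) lies 19 mm behind it; z points along the fingers, y is the line along which they close (so a half turn about z gives the same grasp; the last joint's range is limited). The gripper opens to 85 mm and grips with 20 to 120 N. Pads are 22 mm wide; open, the fingers measure 114 mm over their backs; the gripper's body (76 mm by 85 mm) begins 54 mm behind the grasp point. The pads swing forward as they close: fully open they stand 13 mm farther back than shut.
Start: joints at [1.196, 0.321, -0.07, 1.45, 0.023, 1.371, -0.057], TCP at [0.246, -0.602, 0.231] pointing down, gripper open.
Joint ranges: [-2.86, 2.86], [-0.3, 2.09], [-1.38, 1.24], [0.06, 2.45], [-1.56, 4.7], [0.09, 2.05], [-2.69, 2.69]. Speed limits (rad/s): [2.57, 2.57, 3.14, 3.14, 3.14, 3.14, 3.14].

INTERFACE

Orientations are given as a 3x3 rotation matrix whose columns are the frame's x, y, z axes.
In Python, from station import r gives the robot as it stands.
- The arm moves only by the tool step_arm, never from a script. Its argument "commands" is a list of rows, each a list of 7 numbers: the turn, a rotation vector about the tool's x, y, z in degrees, then the shift along the tool's x, y, z in m, then the gripper's target within -1 to 1 (shut at 1, half-way at 0, fully open at -1). In form: [[rx, ry, rz, dx, dy, dz, fingers], ...]. A call has 1 to 20 rows; each row shifts and turns the commanded pose from where the row before left it, along the tool's axes as they then stand; what a row does not reach is not made up. A row lasts 1/8 s, in which the tool goes at most 62.5 mm and 10.7 degrees, less where a joint would pass 70% of its speed; a pose out of reach is approached as far as the arm can. A call with a gripper value outside its range is refused whole. The fingers move at their own pace and stop on an object; "squeeze" is the grip in N (left out, the last holds). Time passes only in rows, so rows that do not move let the fingers close. It gives the time, the measured TCP pose, the force, the opening and the grip force at its end, in the units of the state.
- r.observe(): the state, without advancing time (a new reading comes with each control period).
- r.grab_frame(name): name is "side" or "top"; returns (picture, depth): 480x640x3 uint8, red, green, blue; 480x640 float32, m along the optical axis (not along the pixel's ray), 0 where there is no reading.
- r.camera_model(name): a dict with "vertical_fov" (degrees; the focal length in pixels is half the picture's height over the tangent of half this angle, whatever the lens; pixels are square), "cx", "cy" (the principal point, pixels), "distortion" ([k1, k2, p1, p2, k3] as OpenCV has them; the pictures are not rectified), "R" (3x3) and "t" (3): a world point X has camera coordinates R X + t. Camera axes: x right, y down, z forward; pixel columns grow to the right and rows downward; lengths in m; the calibration is good to about 2 mm. A picture is of the moment at which its call begins. camera_model takes no time and is no camera call.
- r.sign_off(): hands the job in; it is judged then, once.
The state is a dict: "time": time; "qpos": joint angles; "dq": joint speeds; "effort": joint torques, N m; "tool_pos": TCP position; "orientation": TCP orientation; "ft_force": force on the tool from outside, world axes, zero at the start; "wrist_torque": the same for the moment, N m; "grip_width": finger opening in m; "grasp_force": force on a finger pad.
Only numpy, scipy, OpenCV 4.12 (cv2) and the standard library are available. Lean on these libraries where they do the work, as an engineer would, in place of code of your own. Each camera call takes 0.05 s, during which the arm holds its last target. There are 200 camera calls.

## Working session

There is one attempt and no reset: what is moved stays moved. The work goes in short steps, Python scripts to look and compute and a tool call to move; the robot and the scene stay as the last step left them, time stands still between calls to the robot, and variables do not carry over. Pictures are saved under pics/ and viewed, at most 10 in all, crops included, and the job is handed in when it is done.

Besides the shell and the picture viewer there is one more tool, called after "Call:" as a command line: name --pt "numbers of a row" for each row, then --argument value for the rest. step_arm: Moves the arm, as the interface text tells. Its arguments: {"type":"object","properties":{"commands":{"type":"array","items":{"type":"array","items":{"type":"number"}}},"squeeze":{"type":"number"}},"required":["commands"]}

```bash
mkdir -p pics; cat > h.py <<'E'
import numpy as np, cv2
from station import r
def cam(n):
    m=r.camera_model(n); f=240/np.tan(np.radians(m["vertical_fov"])/2)
    K=np.array([[f,0,m["cx"]],[0,f,m["cy"]],[0,0,1]]); return K,np.array(m["distortion"],float),np.array(m["R"]),np.array(m["t"])
def ray(n,u,v,z):
    K,D,R,t=cam(n); p=cv2.undistortPoints(np.array([[[u,v]]],float),K,D)[0,0]
    d=R.T@np.array([p[0],p[1],1]); c=-R.T@t; return c+d*(z-c[2])/d[2]
def proj(n,X):
    K,D,R,t=cam(n); return cv2.projectPoints(np.array([X],float),cv2.Rodrigues(R)[0],t,K,D)[0].reshape(-1)
def save(n,name):
    p,d=r.grab_frame(n); cv2.imwrite(f"pics/{name}.png",p[:,:,::-1]); np.save(f"pics/{name}.npy",d); return p,d
E
python3 - <<'E'
from h import *
for n in("side","top"):
    save(n,n+"0"); K,D,R,t=cam(n); print(n,K[0,0],D,-R.T@t,R[2])
print(r.observe())
E
```

```text
side 515.5284420633483 [0.05216445 0.         0.         0.         0.        ] [0.30925292 0.82235543 0.99426691] [ 0.1330768  -0.65099996 -0.74732163]
top 550.0153804523237 [-0.03075675  0.          0.          0.          0.        ] [0.33657504 0.04408803 1.65634056] [ 0.10041729 -0.00255057 -0.99494214]
{'time': 0.1, 'qpos': array([ 1.19612798,  0.32175251, -0.07008315,  1.45154877,  0.02260778,
        1.37079542, -0.05689229]), 'dq': array([-0.00015896, -0.00216296,  0.00057463, -0.00167209, -0.00159028,
        0.00035059,  0.00144012]), 'effort': array([-8.49734970e-04, -4.94876933e+01, -3.83962747e-01, -3.15211165e+01,
        1.29769044e-02,  7.38962379e-03,  1.38581080e-05]), 'tool_pos': array([ 0.24615328, -0.6010723 ,  0.23033263]), 'orientation': array([[ 9.25363115e-01,  3.79081195e-01, -7.43229985e-04],
       [ 3.79081910e-01, -9.25361826e-01,  1.54808932e-03],
       [-1.00905107e-04, -1.71428980e-03, -9.99998526e-01]]), 'ft_force': array([-0.41497268,  1.32148423, -0.46042913]), 'wrist_torque': array([0.0564387, 0.0340162, 0.0040503]), 'grasp_force': 0.0, 'grip_width': 0.08532031833555699}
```

View pics/top0.png

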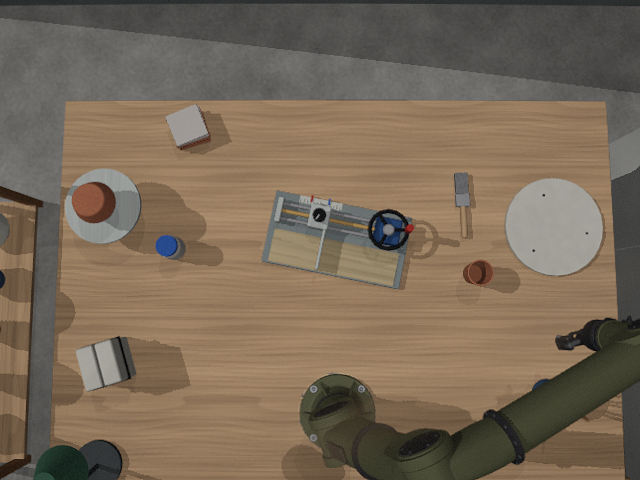

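View pics/side0.png

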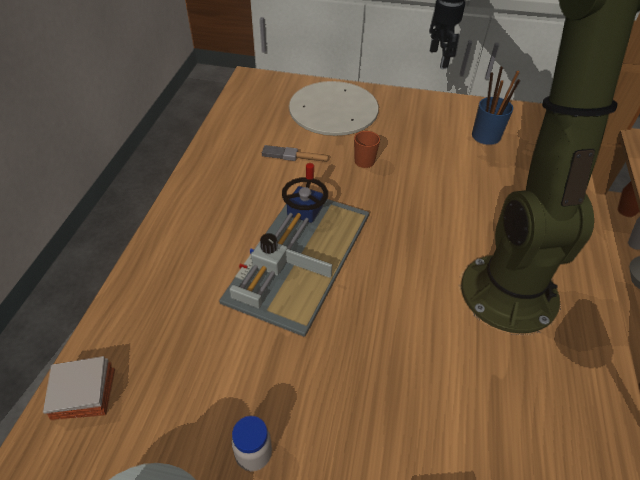

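The top view shows the gauge at about px (262–415, 190–290), with the wheel hub at (388,229), red grip at (410,228), knob at (319,215), cup at (478,272) and brush at (461,200). The side view agrees: knob (269,243), grip (309,172). Next I'll measure them and zoom in.

```bash
cat > meas.py <<'E'
from h import *
def blobs(p,lo,hi,box,hi2=None,minA=4):
    x0,y0,x1,y1=box; h=cv2.cvtColor(p[y0:y1,x0:x1],cv2.COLOR_RGB2HSV)
    m=cv2.inRange(h,np.array(lo),np.array(hi))
    if lo[0]==0: m|=cv2.inRange(h,np.array([172,lo[1],lo[2]]),np.array([180,255,255]))
    n,l,s,c=cv2.connectedComponentsWithStats(m)
    return [(c[i]+[x0,y0],s[i]) for i in range(1,n) if s[i,4]>=minA]
E
python3 - <<'E'
from meas import *
p=cv2.imread("pics/top0.png")[:,:,::-1].copy(); s=cv2.imread("pics/side0.png")[:,:,::-1].copy()
for nm,im,bx in(("top",p,(255,180,425,300)),("side",s,(215,155,375,335))):
    for c,lo,hi in(("red",(0,150,90),(8,255,255)),("blue",(105,130,60),(130,255,255)),("green",(45,100,60),(85,255,255))):
        for q,st in blobs(im,lo,hi,bx): print(nm,c,q.round(1),st)
a=cv2.resize(p[185:285,260:420][:, :],None,fx=5,fy=5,interpolation=cv2.INTER_CUBIC)
b=cv2.resize(s[225:305,215:335],None,fx=6,fy=6,interpolation=cv2.INTER_CUBIC)
cv2.imwrite("pics/top0z.png",a[:,:,::-1]); cv2.imwrite("pics/side0z.png",b[:,:,::-1])
E
```

```text
top red [311.7 197.7] [56 15  2  6  7]
top red [409.1 227.7] [150  44   9   8  53]
top blue [328.8 202.3] [73 20  2  5  6]
top blue [378.5 229.9] [118  37  11  24 160]
top blue [393.8 222.3] [129  38  18  10 107]
top blue [392.6 238.5] [129  52  16  13 139]
side red [357.8 161. ] [142   5   3   3   5]
side red [309. 170.] [ 91   8   8  16 107]
side red [242.1 265.7] [ 24 109   8   4  22]
side blue [297.  189.6] [80 32  5  6 13]
side blue [317.5 194.2] [99 37  8  6 27]
side blue [302.9 201.2] [77 42 22  8 64]
side blue [301.4 212.9] [ 73  51  24  16 103]
side blue [250.9 250.5] [35 94  3  4  8]
```

View pics/top0z.png

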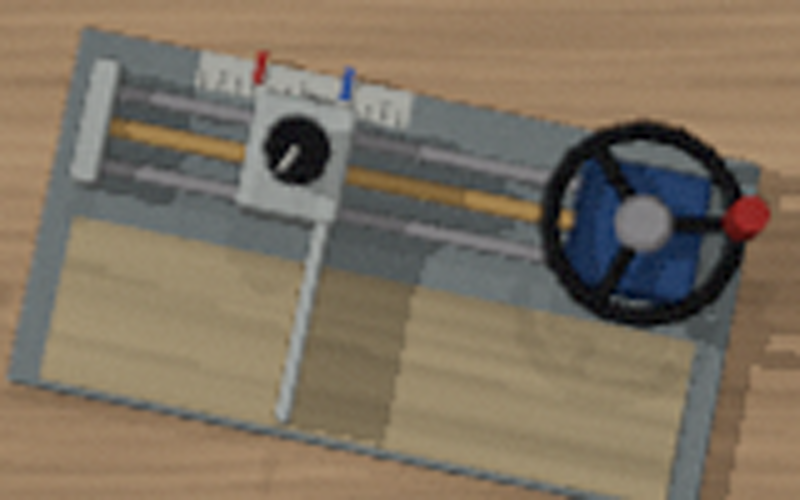

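View pics/side0z.png

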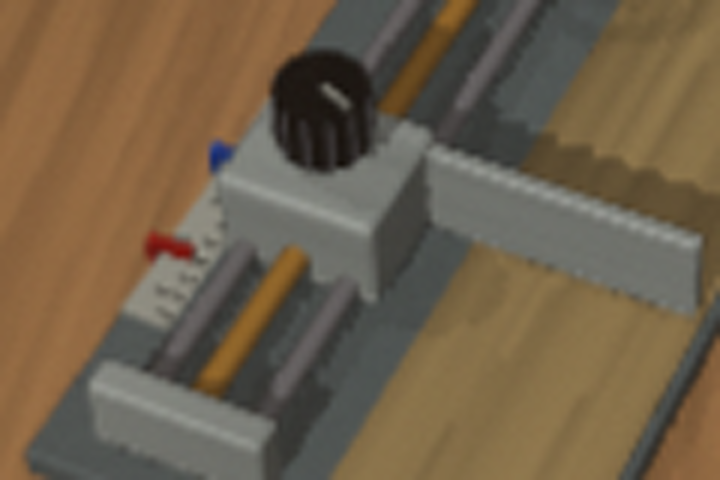

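The red clip (top px 312,198) is on the far (+y) side of the carriage centre (319,215) and the blue (329,202) is on the handwheel side. So the crank turns clockwise. Next I'll get metric positions from both views.

```bash
cat > geo.py <<'E'
from meas import *
def tri(a,b):
    A=[]
    B=[]
    for n,(u,v) in(("top",a),("side",b)):
        K,D,R,t=cam(n); p=cv2.undistortPoints(np.array([[[u,v]]],float),K,D)[0,0]
        d=R.T@np.array([*p,1]); d/=np.linalg.norm(d); P=np.eye(3)-np.outer(d,d); A.append(P); B.append(P@(-R.T@t))
    X=np.linalg.solve(sum(A),sum(B)); return X, proj("top",X)-a, proj("side",X)-b
def dark(p,box,vmax=45):
    x0,y0,x1,y1=box; g=p[y0:y1,x0:x1].max(2); m=(g<vmax).astype(np.uint8)
    n,l,s,c=cv2.connectedComponentsWithStats(m); i=1+np.argmax(s[1:,4]); return c[i]+[x0,y0],s[i],(l==i)
E
python3 - <<'E'
from geo import *
p=cv2.imread("pics/top0.png")[:,:,::-1].copy(); s=cv2.imread("pics/side0.png")[:,:,::-1].copy()
dt=np.load("pics/top0.npy");
print("redclip",*tri((311.7,197.7),(242.1,265.7))); print("blue",*tri((328.8,202.3),(250.9,250.5)))
print("grip",*tri((409.1,227.7),(309,170)))
# knob: dark blob in top
c,st,m=dark(p,(300,195,340,235),60); print("knob top",c,st); 
cc=cv2.findContours(m.astype(np.uint8),cv2.RETR_EXTERNAL,cv2.CHAIN_APPROX_NONE)[0]
e=cv2.fitEllipse(max(cc,key=len)); kc=np.array(e[0])+[300,195]; print(e, ray("top",*kc,.105))
c2,st2,m2=dark(s,(250,225,290,262),60); print("knob side",c2,st2, ray("side",269.0,238.5,.108))
# wheel ring
c,st,m=dark(p,(360,200,420,258),50); print(st); ys,xs=np.nonzero(m); h=cv2.convexHull(np.c_[xs,ys].astype(np.int32)); e=cv2.fitEllipse(h); wc=np.array(e[0])+[360,200]; print(e,"wheel",ray("top",*wc,.083))
g=cv2.cvtColor(p,cv2.COLOR_RGB2HSV); print("hub px hsv",g[229,388])
hm=((g[215:245,375:403,1]<40)&(g[215:245,375:403,2]>90)); n,l,ss,cc=cv2.connectedComponentsWithStats(hm.astype(np.uint8)); print([(cc[i]+[375,215],ss[i,4],ray("top",*(cc[i]+[375,215]),.09)) for i in range(1,n) if ss[i,4]>8])
# plate edges: points along long edges top z .016
print("corners",[ray("top",u,v,.016).round(4) for u,v in((277,190.6),(262,261),(411.6,218))])
# depth: box heights at some px
def world(n,u,v,d):
    K,D,R,t=cam(n); q=cv2.undistortPoints(np.array([[[u,v]]],float),K,D)[0,0]; return R.T@(np.array([*q,1])*d-t)
for u,v in((319,215),(388,229),(409,228),(330,265),(311,199)): print((u,v),world("top",u,v,dt[v,u]).round(4))
E
```

```text
redclip [0.63567692 0.07637368 0.01757095] [-0.00197717 -0.0103117 ] [0.01296349 0.00179332]
blue [0.62494171 0.02543316 0.01895972] [-0.22151346 -1.18362569] [1.44790848 0.19681412]
grip [ 0.53170526 -0.20166007  0.11144807] [0.03022613 0.24577139] [-0.26416811 -0.03994096]
knob top [319.2704918  214.70491803] [ 13  14  13  13 122]
((19.07724952697754, 19.84022331237793), (11.90683650970459, 12.608458518981934), 169.96945190429688) [0.57018737 0.05354332 0.105     ]
knob side [269.73754153 241.94684385] [ 10   0  27  29 301] [0.56934202 0.05360424 0.108     ]
[  8  10  41  41 514]
((28.176389694213867, 29.665172576904297), (40.20478820800781, 41.04759216308594), 115.86908721923828) wheel [ 0.53030631 -0.1455785   0.083     ]
hub px hsv [150   4 128]
[(array([391.93333333, 216.33333333]), np.int32(45), array([ 0.56809644, -0.1560473 ,  0.09      ])), (array([388.08695652, 229.13043478]), np.int32(92), array([ 0.53099093, -0.14449694,  0.09      ]))]
corners [array([0.6578, 0.1815, 0.016 ]), array([0.4444, 0.2246, 0.016 ]), array([ 0.574 , -0.2248,  0.016 ])]
(319, 215) [0.5694 0.0537 0.1073]
(388, 229) [ 0.5317 -0.1446  0.0875]
(409, 228) [ 0.5295 -0.1987  0.128 ]
(330, 265) [0.4322 0.0215 0.0186]
(311, 199) [0.6304 0.0783 0.0246]
```

Call:
step_arm --pt "0 0 -8.5 0 0 0 -1" --pt "0 0 -8.5 0 0 0 -1" --pt "0 0 -8.5 0 0 0 -1" --pt "0 0 -8.5 0 0 0 -1" --pt "0 0 -8.5 0 0 0 -1" --pt "0 0 -8.5 0 0 0 -1" --pt "0 0 -8.5 0 0 0 -1" --pt "0 0 -8.3 0 0 0 -1" --pt "0 0 0 0.03 0.022 0 -1" --pt "0 0 0 0.04 0.028 0 -1" --pt "0 0 0 0.04 0.028 0 -1" --pt "0 0 0 0.04 0.028 0 -1" --pt "0 0 0 0.04 0.028 0 -1" --pt "0 0 0 0.04 0.028 0 -1" --pt "0 0 0 0.04 0.028 0 -1" --pt "0 0 0 0.04 0.028 0 -1" --pt "0 0 0 0.04 0.028 0 -1" --pt "0 0 0 0.03 0.022 0 -1" --pt "0 0 0 0.02 0.015 0 -1" --pt "0 0 0 0 0 0 -1" --squeeze 40

```text
time: 2.6
tool_pos: [0.5296, -0.1987, 0.231]
orientation: [[-0.006, 1.0, -0.0], [1.0, 0.006, 0.001], [0.001, -0.0, -1.0]]
ft_force: [-0.4, 0.4, -0.3]
grip_width: 0.0857
grasp_force: 0.0
```

Call:
step_arm --pt "0 0 0 -0.001 0.001 0.03 -1" --pt "0 0 0 0 0 0.03 -1" --pt "0 0 0 0 0 0.03 -1" --pt "0 0 0 0 0 0.025 -1" --pt "0 0 0 0 0 0.018 -1" --pt "0 0 0 0 0 0 0" --pt "0 0 0 0 0 0 1" --pt "0 0 0 0 0 0 1" --pt "0 0 0 0 0 0 1" --pt "0 0 0 0 0 0 1" --pt "0 0 0 0 0 0 1"

```text
time: 3.98
tool_pos: [0.5306, -0.2024, 0.0995]
orientation: [[-0.001, 1.0, 0.002], [1.0, 0.001, -0.001], [-0.001, 0.002, -1.0]]
ft_force: [-0.2, -0.0, 5.6]
grip_width: 0.0209
grasp_force: 39.1
```

Call:
step_arm --pt "0 0 0 0.0027 -0.017 0 1" --pt "0 0 0 0.0078 -0.0153 0 1" --pt "0 0 0 0.0122 -0.0122 0 1" --pt "0 0 0 0.0153 -0.0078 0 1" --pt "0 0 0 0.017 -0.0027 0 1" --pt "0 0 0 0.017 0.0027 0 1" --pt "0 0 0 0.0153 0.0078 0 1" --pt "0 0 0 0.0122 0.0122 0 1" --pt "0 0 0 0.0078 0.0153 0 1" --pt "0 0 0 0.0027 0.017 0 1" --pt "0 0 0 -0.0027 0.017 0 1" --pt "0 0 0 -0.0078 0.0153 0 1" --pt "0 0 0 -0.0122 0.0122 0 1" --pt "0 0 0 -0.0153 0.0078 0 1" --pt "0 0 0 -0.017 0.0027 0 1" --pt "0 0 0 -0.017 -0.0027 0 1" --pt "0 0 0 -0.0153 -0.0078 0 1" --pt "0 0 0 -0.0122 -0.0122 0 1" --pt "0 0 0 -0.0078 -0.0153 0 1" --pt "0 0 0 -0.0027 -0.017 0 1"

```text
time: 6.48
tool_pos: [0.5308, -0.2025, 0.0994]
orientation: [[-0.001, 1.0, 0.003], [1.0, 0.001, -0.001], [-0.001, 0.003, -1.0]]
ft_force: [2.8, -0.0, 7.8]
grip_width: 0.0212
grasp_force: 41.4
```

```bash
cat > fence.py <<'E'
from geo import *
def fence(tag):
    p,_=save("top","top"+tag); s,_=save("side","side"+tag)
    print("grip/tcp",r.observe()["tool_pos"].round(4),r.observe()["time"])
    for nm,im,bx in(("top",p,(285,180,345,215)),("side",s,(225,235,262,285))):
        for c,lo,hi in(("red",(0,150,90),(8,255,255)),("blue",(105,130,60),(130,255,255)),("green",(45,80,50),(90,255,255))):
            for q,st in blobs(im,lo,hi,bx): print(nm,c,q.round(1),st)
    c,st,m=dark(p,(285,195,340,235),60)
    cc=cv2.findContours(m.astype(np.uint8),cv2.RETR_EXTERNAL,cv2.CHAIN_APPROX_NONE)[0]
    e=cv2.fitEllipse(max(cc,key=len)); kc=np.array(e[0])+[285,195]; K=ray("top",*kc,.106); print("knob",kc,K)
    return p,s,K
E
python3 - <<'E'
from fence import *
p,s,K=fence("1")
a=cv2.resize(p[180:260,270:390],None,fx=6,fy=6,interpolation=cv2.INTER_CUBIC); b=cv2.resize(s[225:305,205:325],None,fx=6,fy=6,interpolation=cv2.INTER_CUBIC)
cv2.imwrite("pics/z1.png",cv2.resize(np.vstack([a,b]),(450,600))[:,:,::-1])
cv2.imwrite("pics/z1s.png",b[:,:,::-1])
E
```

```text
grip/tcp [ 0.5283 -0.2023  0.0994] 6.575
top red [311.7 197.5] [26 15  2  6  6]
top blue [328.8 202.3] [43 20  2  5  6]
side red [242.1 265.7] [14 29  8  4 22]
side blue [250.9 250.5] [25 14  3  4  8]
knob [312.27194214 213.26200294] [0.57458264 0.07292028 0.106     ]
```

View pics/z1s.png

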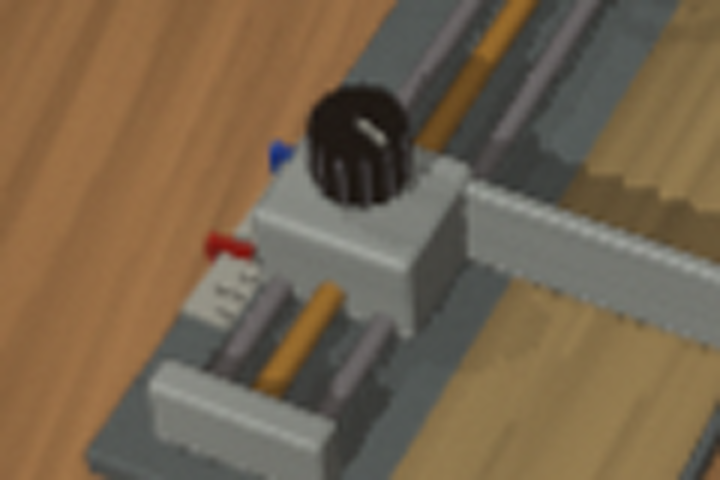

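The fence moved 19.9 mm for one turn, as expected, and the red clip at side crop (228,246) is still ahead of it. About 15.3 mm remain, so I'll add 0.75 turn and measure again.

Call:
step_arm --pt "0 0 0 0.0027 -0.017 0 1" --pt "0 0 0 0.0078 -0.0153 0 1" --pt "0 0 0 0.0122 -0.0122 0 1" --pt "0 0 0 0.0153 -0.0078 0 1" --pt "0 0 0 0.017 -0.0027 0 1" --pt "0 0 0 0.017 0.0027 0 1" --pt "0 0 0 0.0153 0.0078 0 1" --pt "0 0 0 0.0122 0.0122 0 1" --pt "0 0 0 0.0078 0.0153 0 1" --pt "0 0 0 0.0027 0.017 0 1" --pt "0 0 0 -0.0027 0.017 0 1" --pt "0 0 0 -0.0078 0.0153 0 1" --pt "0 0 0 -0.0122 0.0122 0 1" --pt "0 0 0 -0.0153 0.0078 0 1" --pt "0 0 0 -0.017 0.0027 0 1" --pt "0 0 0 0 0 0 1" --pt "0 0 0 0 0 0 1"

```text
time: 8.7
tool_pos: [0.5861, -0.1474, 0.0995]
orientation: [[-0.001, 1.0, 0.003], [1.0, 0.001, -0.002], [-0.002, 0.003, -1.0]]
ft_force: [3.7, -3.7, 4.8]
grip_width: 0.0212
grasp_force: 41.5
```

```bash

python3 - <<'E'
from fence import *
p,s,K=fence("2")
y=np.array([.1977,.9803]); 
for z in(.018,.022,.026):
    R=ray("top",311.7,197.6,z); print("z",z,"remaining top", (R-K)[:2]@y, "side red",ray("side",242.1,265.7,z).round(4),R.round(4))
a=cv2.resize(p[180:240,270:350],None,fx=8,fy=8,interpolation=cv2.INTER_CUBIC); b=cv2.resize(s[225:305,205:325],None,fx=6,fy=6,interpolation=cv2.INTER_CUBIC)
a=cv2.resize(a,(400,300));b=cv2.resize(b,(450,300))
cv2.imwrite("pics/z2.png",np.vstack([cv2.resize(p[182:230,280:346],(412,300),interpolation=cv2.INTER_CUBIC),cv2.resize(s[240:290,222:291],(412,300),interpolation=cv2.INTER_CUBIC)])[:,:,::-1])
E
```

```text
grip/tcp [ 0.5861 -0.1472  0.0995] 8.8
top red [311.6 198. ] [26 15  2  7  7]
top blue [328.8 202.3] [43 20  2  5  6]
side red [240.8 265.4] [14 29  5  4 15]
side blue [250.9 250.5] [25 14  3  4  8]
knob [307.36650848 212.13003731] [0.57784522 0.08689905 0.106     ]
z 0.018 remaining top 0.0011404071099503804 side red [0.6356 0.0767 0.018 ] [0.6359 0.0764 0.018 ]
z 0.022 remaining top 0.000918701875597938 side red [0.6342 0.0798 0.022 ] [0.6351 0.0763 0.022 ]
z 0.026 remaining top 0.0006969966412455472 side red [0.6329 0.0828 0.026 ] [0.6344 0.0762 0.026 ]
```

View pics/z2.png

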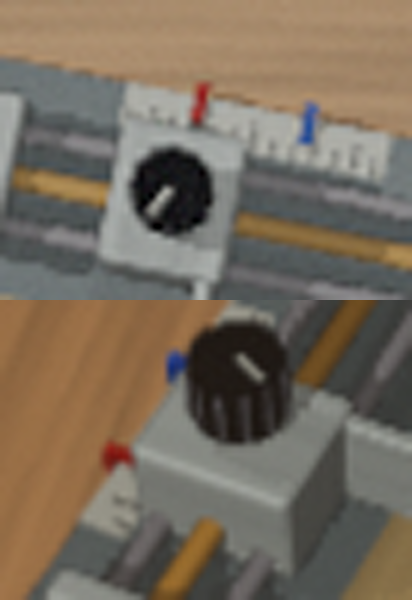

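The top crop shows the pointer's dark foot at (197,120) on the red clip's lower end. In the side view the red clip is right at the carriage's middle. I'll check the yaw properly by fitting the plate edges.

```bash

python3 - <<'E'
from fence import *
p=cv2.imread("pics/top0.png")[:,:,::-1].copy()
h=cv2.cvtColor(p,cv2.COLOR_RGB2HSV)
S=cv2.GaussianBlur(h[:,:,1],(3,3),0).astype(float)
def edge(pts,nm,hor):
    W=[]
    for (a,lo,hi) in pts:
        prof=S[lo:hi,a] if hor else S[a,lo:hi]
        g=np.abs(np.diff(prof)); i=int(np.argmax(g)); 
        o=0
        if 0<i<len(g)-1: o=.5*(g[i-1]-g[i+1])/(g[i-1]-2*g[i]+g[i+1]+1e-9)
        q=lo+i+.5+o; W.append(ray("top",*((a,q) if hor else (q,a)),.016)[:2] if nm!="near" else ray("top",a,q,.008)[:2])
    W=np.float32(W); vx,vy,_,_=cv2.fitLine(W,cv2.DIST_HUBER,0,.001,.001).ravel(); 
    res=np.abs((W-np.median(W,0))@[-vy,vx]); print(nm,len(W),"angle",np.degrees(np.arctan(vx/vy)) if hor else np.degrees(np.arctan(-vy/vx)),"res",np.median(res))
f=lambda u:190.6+(u-277)*27.4/134.6
edge([(u,int(f(u))-6,int(f(u))+6) for u in list(range(280,298))+list(range(345,372))],"far",True)
n=lambda u:261.5+(u-263)*(288-261.5)/(399-263)
edge([(u,int(n(u))-5,int(n(u))+6) for u in range(266,397)],"near",True)
l=lambda v:277-(v-190.6)*15/70.4
edge([(v,int(l(v))-6,int(l(v))+6) for v in range(195,256)],"left",False)
E
```

```text
far 45 angle 11.607022 res 0.00023191981
near 131 angle 11.602487 res 0.00033756104
left 61 angle 11.651431 res 0.00018919136
```

Call:
step_arm --pt "0 0 0 -0.0072 -0.0005 0 1" --pt "0 0 0 -0.0071 -0.0014 0 1" --pt "0 0 0 0 0 0 1" --pt "0 0 0 0 0 0 -1" --pt "0 0 0 0 0 0 -1" --pt "0 0 0 0 0 0 -1" --pt "0 0 0 0 0 0 -1" --pt "0 0 0 0 0 -0.02 -1" --pt "0 0 0 0 0 -0.04 -1" --pt "0 0 0 0 0 -0.04 -1" --pt "0 0 0 0 0 -0.03 -1" --pt "0 0 0 0 0 0 -1"

```text
time: 10.3
tool_pos: [0.5848, -0.1614, 0.2328]
orientation: [[-0.001, 1.0, 0.007], [1.0, 0.001, -0.002], [-0.002, 0.007, -1.0]]
ft_force: [-1.1, 0.1, -0.5]
grip_width: 0.0853
grasp_force: 0.0
```

```bash

python3 - <<'E'
from fence import *
p,s,K=fence("3"); o=r.observe(); print(o["qpos"].round(3),o["grip_width"])
y=np.array([.2014,.9795]); R=ray("top",311.7,197.6,.022); print((R-K)[:2]@y)
E
```

```text
grip/tcp [ 0.5829 -0.1614  0.229 ] 10.4
top red [311.7 197.5] [26 15  2  6  6]
top blue [328.8 202.3] [43 20  2  5  6]
side red [240.5 265.4] [14 29  4  4 13]
side blue [250.7 250.4] [25 14  3  4  7]
knob [306.99064827 212.23188019] [0.57755232 0.08796897 0.106     ]
[ 0.742  0.281 -0.624  1.556  0.167  1.357  0.103] 0.08514130339610598
0.00015020008263415304
```

Call:
step_arm --pt "0 0 0 0.04 -0.001 0 -1" --pt "0 0 0 0.05 -0.001 0 -1" --pt "0 0 0 0.05 -0.001 0 -1" --pt "0 0 0 0.05 -0.001 0 -1" --pt "0 0 0 0.04 -0.001 0 -1" --pt "0 0 0 0.0194 0 0 -1" --pt "0 0 -10 0 0 0 -1" --pt "0 0 -10 0 0 0 -1" --pt "0 0 -10 0 0 0 -1" --pt "0 0 -10 0 0 0 -1" --pt "0 0 -10 0 0 0 -1" --pt "0 0 -10 0 0 0 -1" --pt "0 0 -10 0 0 0 -1" --pt "0 0 -10 0 0 0 -1" --pt "0 0 -10 0 0 0 -1" --pt "0 0 -10 0 0 0 -1" --pt "0 0 0 0 0 0 -1" --squeeze 80

```text
time: 12.52
tool_pos: [0.5769, 0.0878, 0.2271]
orientation: [[-0.985, -0.173, -0.002], [-0.173, 0.985, 0.0], [0.002, 0.001, -1.0]]
ft_force: [0.9, 0.1, 0.1]
grip_width: 0.0859
grasp_force: 0.0
```

```bash
python3 -c "
from station import r
o=r.observe();print(o['qpos'].round(3),o['tool_pos'].round(4),o['orientation'].round(3))"
```

```text
[ 0.647  0.336 -1.029  1.599  0.291  1.374  1.33 ] [0.5769 0.0878 0.2271] [[-0.985 -0.173 -0.002]
 [-0.173  0.985  0.   ]
 [ 0.002  0.001 -1.   ]]
```

Call:
step_arm --pt "0 0 -10 0 0 0 -1" --pt "0 0 -10 0 0 0 -1" --pt "0 0 -10 0 0 0 -1" --pt "0 0 -10 0 0 0 -1" --pt "0 0 -10 0 0 0 -1" --pt "0 0 -10 0 0 0 -1" --pt "0 0 -5 0 0 0 -1" --pt "0 0 0 0 0 0.04 -1" --pt "0 0 0 0 0 0.04 -1" --pt "0 0 0 0 0 0.03 -1" --pt "0 0 0 0 0 0 -1"

```text
time: 13.9
tool_pos: [0.5755, 0.0873, 0.1157]
orientation: [[-0.26, -0.966, -0.005], [-0.966, 0.26, -0.001], [0.002, 0.005, -1.0]]
ft_force: [-1.0, 0.9, -0.6]
grip_width: 0.0852
grasp_force: 0.0
```

```bash
python3 -c "
from station import r
o=r.observe();print(o['qpos'].round(3),o['tool_pos'].round(4),o['orientation'].round(3))
R=o['orientation'];import numpy as np;print(R.T@(np.array([.5776,.088,.078])-o['tool_pos']))"
```

```text
[ 0.719  0.535 -1.167  1.73   0.518  1.235  2.299] [0.5755 0.0873 0.1157] [[-0.26  -0.966 -0.005]
 [-0.966  0.26  -0.001]
 [ 0.002  0.005 -1.   ]]
[-0.00129493 -0.00206962  0.03767623]
```

Call:
step_arm --pt "0 0 0 -0.0013 -0.002 0.02 -1" --pt "0 0 0 0 0 0.02 -1" --pt "0 0 0 0 0 0 -1" --pt "0 0 0 0 0 0 0" --pt "0 0 0 0 0 0 1" --pt "0 0 0 0 0 0 1" --pt "0 0 0 0 0 0 1" --pt "0 0 0 0 0 0 1"

```text
time: 14.9
tool_pos: [0.5799, 0.089, 0.0793]
orientation: [[-0.258, -0.966, 0.0], [-0.966, 0.258, -0.0], [0.0, -0.001, -1.0]]
ft_force: [-2.4, -1.3, 6.4]
grip_width: 0.0365
grasp_force: 79.6
```

```bash
cat > tab.py <<'E'
from fence import *
def tab(tag):
    p,_=save("top","top"+tag); s,_=save("side","side"+tag)
    for nm,im,bx in(("top",p,(285,180,345,215)),("side",s,(215,235,275,290))):
        for c,lo,hi in(("red",(0,150,90),(8,255,255)),("green",(40,80,40),(90,255,255))):
            for q,st in blobs(im,lo,hi,bx,minA=2): print(nm,c,q.round(1),st)
    o=r.observe(); print(o["qpos"].round(3),o["tool_pos"].round(4),o["wrist_torque"].round(2),o["time"])
    cv2.imwrite(f"pics/z{tag}.png",np.hstack([cv2.resize(p[170:250,270:370],(400,320)),cv2.resize(s[210:290,200:300],(400,320))])[:,:,::-1])
E
python3 -c "
from tab import *
tab('4')"
```

```text
side red [240.5 265.4] [24 29  4  4 13]
[ 0.684  0.577 -1.129  1.756  0.564  1.177  2.271] [0.5799 0.089  0.0793] [-0.11  0.5  -0.1 ] 15.0
```

View pics/z4.png

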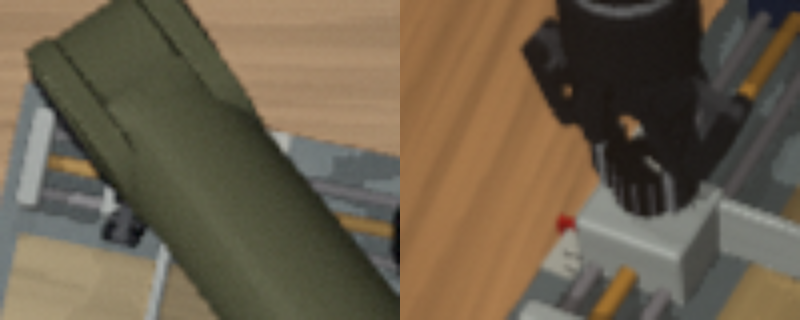

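The side view shows the knob gripped and the red clip and carriage edge clear; the arm blocks the top view. I'll predict the tab's pixel and then turn in steps.

Call:
step_arm --pt "0 0 7.5 0 0 0 1" --pt "0 0 7.5 0 0 0 1" --pt "0 0 7.5 0 0 0 1" --pt "0 0 7.5 0 0 0 1" --pt "0 0 0 0 0 0 1"

```text
time: 15.62
tool_pos: [0.5804, 0.0887, 0.0793]
orientation: [[-0.706, -0.709, 0.001], [-0.709, 0.706, -0.001], [-0.0, -0.002, -1.0]]
ft_force: [-1.8, -0.9, 6.3]
grip_width: 0.0358
grasp_force: 79.9
```

```bash
python3 -c "
from tab import *
tab('5')
x=np.array([.9795,-.2014,0]);y=np.array([.2014,.9795,0]);K=np.array([.5776,.088,0])
for a in(.035,.047): print([proj('side',K+x*a+y*b+[0,0,z]).round(1) for b in(.006,.026) for z in (.054,.062)])"
```

```text
side red [240.5 265.4] [24 29  4  4 13]
[ 0.62   0.517 -1.023  1.758  0.483  1.143  1.806] [0.5804 0.0887 0.0793] [-0.2   0.35 -0.17] 15.725
[array([248.6, 260.9]), array([248.3, 258.7]), array([244.4, 266.9]), array([244.1, 264.7])]
[array([244.1, 259.3]), array([243.8, 257.1]), array([239.9, 265.2]), array([239.6, 263.1])]
```

Call:
step_arm --pt "0 0 7.5 0 0 0 1" --pt "0 0 7.5 0 0 0 1" --pt "0 0 7.5 0 0 0 1" --pt "0 0 7.5 0 0 0 1" --pt "0 0 0 0 0 0 1"

```text
time: 16.35
tool_pos: [0.5806, 0.0882, 0.0793]
orientation: [[-0.965, -0.261, 0.002], [-0.261, 0.965, -0.001], [-0.001, -0.002, -1.0]]
ft_force: [-1.2, -1.4, 5.6]
grip_width: 0.0365
grasp_force: 80.0
```

```bash
python3 -c "
from tab import *
tab('6')"
```

```text
side red [240.5 265.4] [24 29  4  4 13]
[ 0.548  0.468 -0.918  1.759  0.411  1.118  1.334] [0.5806 0.0882 0.0793] [-0.34  0.23 -0.14] 16.45
```

Call:
step_arm --pt "0 0 7.5 0 0 0 1" --pt "0 0 7.5 0 0 0 1" --pt "0 0 7.5 0 0 0 1" --pt "0 0 0 0 0 0 1"

```text
time: 16.95
tool_pos: [0.5807, 0.0878, 0.0793]
orientation: [[-0.992, 0.128, 0.002], [0.128, 0.992, -0.002], [-0.002, -0.002, -1.0]]
ft_force: [-1.4, -2.1, 7.6]
grip_width: 0.0361
grasp_force: 80.0
```

```bash
python3 -c "
from tab import *
tab('7')"
```

```text
side red [240.5 265.4] [24 29  4  4 13]
[ 0.493  0.438 -0.84   1.761  0.364  1.104  0.976] [0.5806 0.0878 0.0793] [-0.54  0.32 -0.12] 17.05
```

View pics/z7.png

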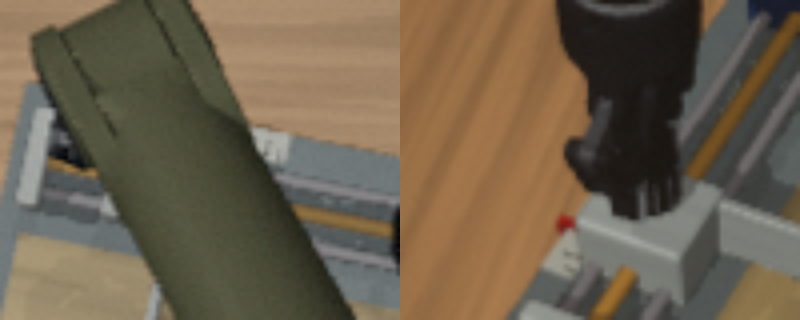

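No green yet after about 82°, and the red clip is unchanged at side px (240.5,265.4). I'll keep going.

Call:
step_arm --pt "0 0 7.5 0 0 0 1" --pt "0 0 7.5 0 0 0 1" --pt "0 0 7.5 0 0 0 1" --pt "0 0 0 0 0 0 1"

```text
time: 17.55
tool_pos: [0.5805, 0.0875, 0.0793]
orientation: [[-0.867, 0.498, 0.001], [0.498, 0.867, -0.002], [-0.002, -0.001, -1.0]]
ft_force: [-0.3, -1.4, 6.5]
grip_width: 0.0361
grasp_force: 80.1
```

```bash
python3 -c "
from tab import *
tab('8')"
```

```text
side red [240.5 265.4] [24 29  4  4 13]
[ 0.437  0.414 -0.765  1.763  0.322  1.093  0.614] [0.5805 0.0875 0.0793] [-0.62  0.41 -0.1 ] 17.65
```

Call:
step_arm --pt "0 0 7.5 0 0 0 1" --pt "0 0 7.5 0 0 0 1" --pt "0 0 0 0 0 0 1"

```text
time: 18.02
tool_pos: [0.5804, 0.0873, 0.0793]
orientation: [[-0.709, 0.706, 0.001], [0.706, 0.709, -0.003], [-0.002, -0.001, -1.0]]
ft_force: [-2.6, -3.2, 7.4]
grip_width: 0.0359
grasp_force: 80.2
```

```bash
python3 -c "
from tab import *
tab('9')"
```

```text
side red [240.5 265.4] [24 29  4  4 13]
[ 0.4    0.4   -0.717  1.764  0.296  1.088  0.371] [0.5803 0.0873 0.0793] [-0.68  0.49 -0.11] 18.125
```

Call:
step_arm --pt "0 0 7.5 0 0 0 1" --pt "0 0 7.5 0 0 0 1" --pt "0 0 0 0 0 0 1"

```text
time: 18.5
tool_pos: [0.5801, 0.0871, 0.0793]
orientation: [[-0.502, 0.865, 0.0], [0.865, 0.502, -0.003], [-0.003, -0.001, -1.0]]
ft_force: [-2.9, -3.8, 8.2]
grip_width: 0.0365
grasp_force: 80.2
```

```bash
python3 -c "
from tab import *
tab('10')"
```

```text
side red [239.3 266.7] [24 31  2  2  3]
side green [242.7 261.7] [25 23  7  8 34]
[ 0.363  0.387 -0.67   1.765  0.272  1.083  0.127] [0.5801 0.0871 0.0793] [-0.79  0.6  -0.11] 18.6
```

Call:
step_arm --pt "0 0 7.5 0 0 0 1" --pt "0 0 7.5 0 0 0 1" --pt "0 0 0 0 0 0 1"

```text
time: 18.98
tool_pos: [0.5799, 0.087, 0.0793]
orientation: [[-0.261, 0.965, -0.0], [0.965, 0.261, -0.003], [-0.003, -0.001, -1.0]]
ft_force: [-3.2, -4.4, 9.0]
grip_width: 0.0361
grasp_force: 80.3
```

```bash
python3 -c "
from tab import *
tab('11')"
```

```text
side red [239.3 266.7] [24 31  2  2  3]
side green [242.7 261.7] [25 23  7  8 34]
[ 0.327  0.376 -0.624  1.767  0.249  1.079 -0.118] [0.5799 0.087  0.0793] [-0.77  0.79 -0.07] 19.075
```

View pics/z11.png

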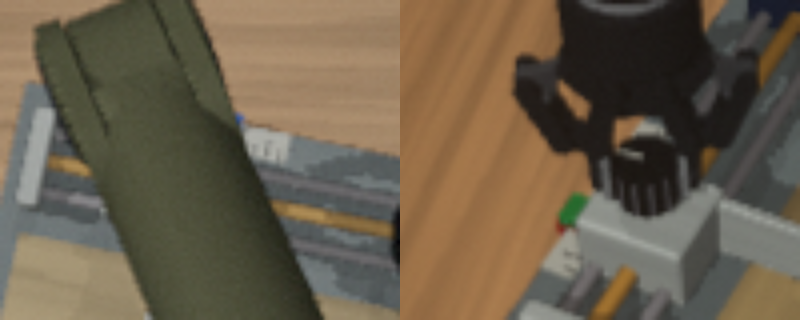

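The green tab is out at side px (242.7,261.7), exactly where a popped tab was predicted, and it came out no more than 30° ago. Now I'll release and lift clear.

Call:
step_arm --pt "0 0 0 0 0 0 -1" --pt "0 0 0 0 0 0 -1" --pt "0 0 0 0 0 0 -1" --pt "0 0 0 0 0 0 -1" --pt "0 0 0 0 0 -0.02 -1" --pt "0 0 0 0 0 -0.04 -1" --pt "0 0 0 0 0 -0.04 -1" --pt "0 0 0 0 0 -0.04 -1" --pt "0 0 0 -0.04 0 0 -1" --pt "0 0 0 -0.05 0 0 -1" --pt "0 0 0 -0.05 0 0 -1" --pt "0 0 0 -0.05 0 0 -1" --pt "0 0 0 -0.04 0 0 -1" --pt "0 0 0 0 0 0 -1"

```text
time: 20.82
tool_pos: [0.6398, -0.1387, 0.2191]
orientation: [[-0.253, 0.967, 0.001], [0.967, 0.253, -0.002], [-0.002, 0.0, -1.0]]
ft_force: [-0.9, 0.6, -0.7]
grip_width: 0.0854
grasp_force: 0.0
```

```bash
python3 -c "
from tab import *
tab('12')
p,s,K=fence('13'); R=ray('top',311.7,197.6,.022); print((R-K)[:2]@[.2014,.9795])
cv2.imwrite('pics/z13.png',np.hstack([cv2.resize(p[182:230,280:346],(400,300)),cv2.resize(s[225:285,215:295],(400,300))])[:,:,::-1])"
```

```text
top red [311.7 197.5] [26 15  2  6  6]
top green [304.7 199.3] [17 18  6  4 21]
side red [239.3 266.7] [24 31  2  2  3]
side green [242.7 261.8] [25 23  7  8 33]
[ 0.572  0.381 -0.535  1.444  0.194  1.369  0.293] [ 0.6399 -0.133   0.2194] [ 0.    0.04 -0.05] 20.925
grip/tcp [ 0.6398 -0.1313  0.2192] 21.025
top red [311.7 197.5] [26 15  2  6  6]
top blue [328.8 202.3] [43 20  2  5  6]
top green [304.7 199.3] [17 18  6  4 21]
side blue [250.7 250.4] [25 14  3  4  7]
side green [242.7 261.9] [15 24  7  7 31]
knob [306.93486595 212.6112709 ] [0.57646012 0.08812504 0.106     ]
0.00021729641485097512
```

View pics/z13.png

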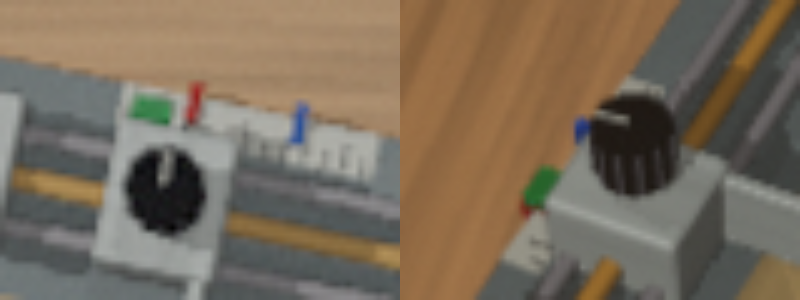

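```bash
python3 -c "
from tab import *
G=ray('top',304.7,199.3,.062);R=ray('top',311.7,197.6,.022)
print('tab-red along y',(G-R)[:2]@[.2014,.9795],'x',(G-R)[:2]@[.9795,-.2014]); print(r.observe()['dq'].round(3))"
```

```text
tab-red along y 0.016865238437455285 x -0.0160886364255138
[-0.007 -0.002 -0.003  0.005  0.004 -0.003 -0.001]
```

The tab sits 16.9 mm from the red clip, against 16 expected, and the knob estimate is off by 0.2 mm. Both are well inside 3 mm, so I'm handing in.

```bash
python3 -c "
from station import r
print(r.sign_off())"
```

```text
the job is handed in; nothing more can be done
None
```

I set the pointer on the red clip (measured within about 1 mm), tightened the lock until the green tab popped out, turned it no more than 30° past that point, released everything, and handed the job in at about 21 s; no verdict came back.

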